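# Dock a sample tub and flip its bay marker to taken

### The arm

A 6-joint arm with a two-finger parallel gripper is mounted at the origin on a cart in front of the work surface, level with it; the furniture and walls round the work are solid. World frame = base frame: x ahead of the robot, y to its left, z up, the work surface at z = 0. Lengths are in m, angles in rad, forces in N, time in s.
With the tool pointing down it reaches from about 0.275 to 1 m from the base axis. Payload 8.4 kg.
Tool frame: the origin (TCP) lies at the very end of the fingers, on their centre line; the grasp point (between the pads) lies env.grip_point_offset behind it (env.grip_point_offset is the distance from the TCP to the grasp point, in m); z points along the fingers, y is the line along which they close (so a half turn about z gives the same grasp; the last joint's range is limited). The gripper opens to 85 mm and grips with 20 to 120 N. Pads are 22 mm wide; open, the fingers measure 114 mm over their backs; the gripper's body (76 mm by 85 mm) begins 54 mm behind the grasp point. The pads swing forward as they close: fully open they stand 13 mm farther back than shut.
Start: joints at [-1.276, 0.353, 1.633, -0, 1.155, -0.002], TCP at [0.183, -0.598, 0.231] pointing down, gripper open.
Joint ranges: [-2.63, 2.63], [-0.92, 2.1], [0.06, 2.66], [-1.3, 4.44], [0, 2.69], [-3.02, 3.02]. Speed limits (rad/s): [2.22, 2.22, 2.79, 3.14, 3.14, 3.14].

### API

Orientations are given as [roll, pitch, yaw] about the fixed x, y, z axes, in that order (R = Rz(yaw) Ry(pitch) Rx(roll)).
In Python, from rig import sensors, read_camera, camera_params, env gives the robot as it stands.
- The arm moves only by the tool drive_tool, never from a script. Its argument "deltas" is a list of rows, each an object of numbers: "tx", "ty", "tz": the shift along the tool's x, y, z in cm; "rx", "ry", "rz": the turn, a rotation vector about the tool's x, y, z in degrees. A call has 1 to 20 rows; each row shifts and turns the commanded pose from where the row before left it, along the tool's axes as they then stand; what a row does not reach is not made up. A row lasts 1/12 s, in which the tool goes at most 41.7 mm and 7.16 degrees, less where a joint would pass 70% of its speed; a pose out of reach is approached as far as the arm can. A call is refused whole if a number of a shift passes 4.17 or a number of a turn 7.16, either way. A call with a gripper value outside its range is refused whole. "claw" is the opening, from 0 (shut) to 1 (fully open), set as the call begins (left out, the last holds). The fingers move at their own pace and stop on an object; the grip force is fixed at half the most. Time passes only in rows, so rows that do not move let the fingers close. It gives the time, the measured TCP pose, the force, the opening and the grip force at its end, in the units of the state.
- sensors.state(): the state, without advancing time (a new reading comes with each control period).
- read_camera(name): name is "side" or "top" or "wrist"; returns (picture, depth): 400x640x3 uint8, blue, green, red; 400x640 float32, m along the optical axis (not along the pixel's ray), 0 where there is no reading.
- camera_params(name): a dict with "fov_y" (degrees; the focal length in pixels is half the picture's height over the tangent of half this angle, whatever the lens; pixels are square), "cx", "cy" (the principal point, pixels), "xyz" and "rotation" of the camera in the world. Camera axes: x right, y down, z forward; pixel columns grow to the right and rows downward; lengths in m; the calibration is good to about 2 mm. A picture is of the moment at which its call begins: read the wrist's pose just before it. camera_params takes no time and is no camera call; for the wrist camera it gives the pose at the moment of the call.
- env.close_job(): hands the job in; it is judged then, once.
The state is a dict: "t": time; "joint_pos": joint angles; "qd": joint speeds; "joint_efforts": joint torques, N m; "tool_pos": TCP position; "tcp_rot": TCP orientation; "ft_force": force on the tool from outside, world axes, zero at the start; "torque": the same for the moment, N m; "grip_width": finger opening in m; "grasp_force": force on a finger pad.
Only numpy, scipy, OpenCV 4.12 (cv2) and the standard library are available. Lean on these libraries where they do the work, as an engineer would, in place of code of your own. Each camera call takes 0.05 s, during which the arm holds its last target. There are 200 camera calls.

### The job

Book the lidded sample tub in: with the fingers push it gently across the worktop, upright and without gripping or lifting it, fully home against the back of the one empty dock. Then flip that dock's marker tag from the front right over its pivot, without slamming it, until it lies flat at the back and shows its solid disc like the two beside it. Leave the docked jars, the other two tags and everything else on the worktop as they are.

Things in the scene. Friction and masses are not known exactly. Their poses are not given: they have to be found in the camera images.
- sample_tub: The lidded sample tub: a white round tub with a yellow-green snap lid, loose, about 45 g; 46 mm diameter up to 18 mm high, lid 49 mm diameter from 18 to 30 mm. Stands on the open worktop in front of the three docks. Origin: centre of its underside, z up.
- dock_a: The empty dock, one of three alike fixed on a rail, 120 mm apart, in any order. Open mouth on its -x side, roughly towards the robot; y to its left, z up; origin on the worktop right below the tag's pivot. On the -x side a grey U-shaped fence, 26 mm high, 75 mm wide outside, stands on the bare worktop (no floor or step); behind it two thin upright cheeks carry the tag.
- dock_a_pivot (a point): Middle of the tag's pivot pin: 100 mm above the dock's origin, pin along the dock's y. The steel cheeks stand at y = +-33.5 mm, 16 mm deep in x, up to 108 mm high; arms on them carry a thin cross rod at x = -24 mm and one at x = +24 mm, tops at z = 98 mm, on which the tag lies.
- dock_a_home (a point): Centre of the tub's underside when it touches the fence's back wall: on the worktop, at x = -63.5 mm, y = 0 in the dock's frame. The back wall's face is at x = -39 mm; the side walls are 57 mm apart inside as far as x = -77 mm, then flare to 66 mm at x = -87 mm. The tub has 4 mm of play to each side.
- tag_a (a joint): Angle of the empty dock's marker tag: 0 = lying level at the front (dock's -x side, open ring on top), 1.57 = straight up, 3.14 = level at the back (+x side, solid disc on top); stops at both ends. Starts at the front, at 0 to 0.2. It weighs 30 g and its hinge has friction: it stays where it is left and must be moved all the way (about 0.5 N at the tab).
- tag_a_tab (a point): Middle of the free edge of the empty dock's tag, 56 mm from the pivot; turns with the tag. The tag is a white plate 54 mm wide, 4 mm thick, from the pivot to 47 mm, then a finger tab 28 mm wide to 56 mm. While it lies at the front nothing is under its outer 28 mm but the fence (26 mm high) and the tub (30 mm): a fingertip can lift it there from below.
- tag_b (a joint): Tag of the dock that holds one white jar, same kind and same angles; lies at the back (near 3.14) and stays there.
- tag_c (a joint): Tag of the dock that holds the other white jar, same kind and same angles; lies at the back (near 3.14) and stays there.
- jar_b: Open white sample jar, 48 mm diameter, 54 mm high, loose, light, stands in its dock. Origin: centre of underside. Bystander.
- jar_c: Second open white sample jar, like the first, loose, stands in its dock. Origin: centre of underside. Bystander.
- vial_left: Capped glass vial, 23 mm diameter, 51 mm high, stands between the left and the middle dock's fence. Origin: underside. Bystander.
- vial_right: Capped glass vial, 23 mm diameter, 51 mm high, stands between the middle and the right dock's fence. Origin: underside. Bystander.
- dropper: Amber dropper bottle, 33 mm diameter, 97 mm high, at the back, right of the docks. Bystander.
- petri: Petri dish with two fragments, 86 mm diameter, 13 mm high, on the left. Bystander.
- tweezers: Steel tweezers, 122 mm long, 9 mm high, lying on the right, behind the instrument tray. Bystander.
- marker: Grey and black felt marker, 124 mm long, 13 mm high, lying on the right, behind the instrument tray. Bystander.
- sherd: Pottery sherd, about 40 mm wide, 11 mm high, on the left. Bystander.

How it is judged:
By the outcome, as a careful person would: the job done as asked, in the order asked, and still so for the second after the job is handed in, with the robot touching nothing.
It also fails if it takes over 64 s, if anything falls off the work surface, if the arm or the gripper's body presses on something with over 40 N, if the wrist force passes 120 N, or if a joint passes its speed limit or range.

## Working session

There is one attempt and no reset: what is moved stays moved. The work goes in short steps, Python scripts to look and compute and a tool call to move; the robot and the scene stay as the last step left them, time stands still between calls to the robot, and variables do not carry over. Pictures are saved under pics/ and viewed, at most 10 in all, crops included, and the job is handed in when it is done.

Besides the shell and the picture viewer there is one more tool, called in YAML: its name, and indented under it one key for each argument. drive_tool: Moves the arm, as the interface text tells. Its arguments: {"type":"object","properties":{"deltas":{"type":"array"},"claw":{"type":"number"}},"required":["deltas"]}

```bash
mkdir -p pics; cat > h.py <<'E'
import numpy as np, cv2
from rig import sensors, read_camera, camera_params, env
def cloud(name):
    p=camera_params(name); im,d=read_camera(name)
    f=200/np.tan(np.radians(p["fov_y"])/2)
    v,u=np.mgrid[:400,:640]
    c=np.stack([(u-p["cx"])/f*d,(v-p["cy"])/f*d,d],-1)
    w=c@np.array(p["rotation"]).T+np.array(p["xyz"])
    w[d==0]=np.nan
    return im,w
E
python3 - <<'E'
from h import *
print(camera_params("top"));print(sensors.state());print(env.grip_point_offset)
for n in("top","side"):
    im,w=cloud(n);cv2.imwrite(f"pics/{n}0.png",im);np.save(n+"0.npy",w)
E
```

```text
{'fov_y': 56.32356953764623, 'cx': 326.1701211488623, 'cy': 195.21290260190153, 'xyz': array([0.38816448, 0.1588015 , 1.06930108]), 'rotation': array([-3.02181633,  0.02131893, -1.59576285])}
{'t': 0.0, 'joint_pos': array([-1.27637834e+00,  3.53651357e-01,  1.63414025e+00,  2.83079917e-06,
        1.15521370e+00, -2.40854581e-03]), 'qd': array([ 5.23613423e-05, -1.43514238e-03,  1.10836240e-03,  1.69581131e-03,
       -2.17177650e-03,  2.45287074e-04]), 'joint_efforts': array([ 1.57997434e-03, -6.05245471e+01, -3.42071378e+01, -2.84309016e-05,
        9.27095592e-03, -1.39525972e-05]), 'tool_pos': array([ 0.18265945, -0.59720586,  0.23055707]), 'tcp_rot': array([-3.14018001e+00, -5.99065049e-06,  2.96825384e-01]), 'ft_force': array([-0.12487513, -0.0127777 , -0.38250035]), 'torque': array([-0.00230839,  0.02697277, -0.00746427]), 'grasp_force': 0.0, 'grip_width': 0.08582477721771542}
0.0187Traceback (most recent call last):
  File "<stdin>", line 4, in <module>
  File "h.py", line 8, in cloud
    w=c@np.array(p["rotation"]).T+np.array(p["xyz"])
      ~~~~~~~~~~~~~~~~~~~~~~~~~~~^~~~~~~~~~~~~~~~~~~
ValueError: operands could not be broadcast together with shapes (400,640) (3,)
```

```bash
sed -i 's/^import.*/&\nfrom scipy.spatial.transform import Rotation as R/; s/np.array(p\["rotation"\]).T/R.from_euler("xyz",p["rotation"]).as_matrix().T/' h.py
python3 - <<'E'
from h import *
for n in("top","side"):
    im,w=cloud(n);cv2.imwrite(f"pics/{n}0.png",im);np.save(n+"0.npy",w)
E
```

```text
(no output)
```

View pics/top0.png

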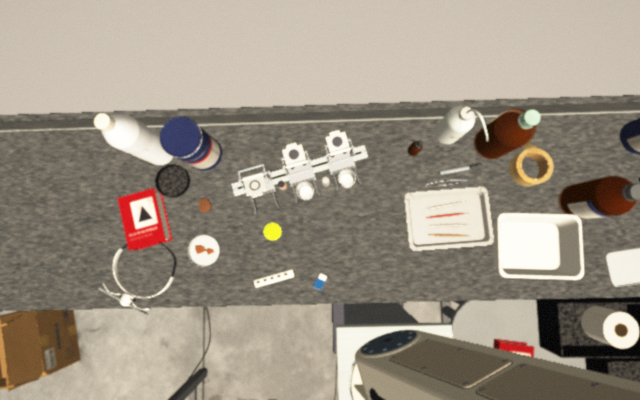

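View pics/side0.png

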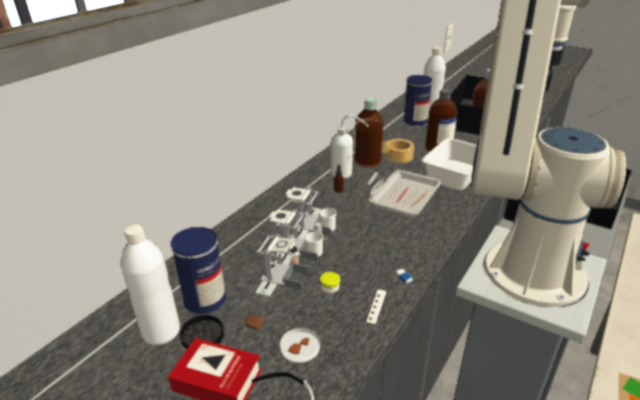

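The top view shows the empty dock on the left (tag around 256,184), the tub at (272,231), and the jars at (305,190) and (346,178). The side view agrees.

```bash
python3 - <<'E'
from h import *
im=cv2.imread("pics/top0.png");w=np.load("top0.npy")
cv2.imwrite("pics/topc.png",cv2.resize(im[120:250,220:380],None,fx=4.8,fy=4.5,interpolation=cv2.INTER_CUBIC))
hsv=cv2.cvtColor(im,cv2.COLOR_BGR2HSV)
m=(hsv[...,0]>25)&(hsv[...,0]<40)&(hsv[...,1]>150)&(np.arange(640)[None]<300)&(np.arange(640)[None]>240)
q=w[m];print("tub",m.sum(),np.nanmedian(q,0),(np.nanmin(q,0)+np.nanmax(q,0))/2,np.nanmin(q,0),np.nanmax(q,0))
sub=w[120:215,225:375]
for lo,hi in((.085,.13),(.04,.065),(.015,.035)):
    mm=((sub[...,2]>lo)&(sub[...,2]<hi)).astype(np.uint8)
    n,l,s,c=cv2.connectedComponentsWithStats(mm)
    for i in range(1,n):
        if s[i,4]>15:
            p=sub[l==i];print(lo,s[i,:5]+[225,120,0,0,0],p.mean(0).round(4),cv2.minAreaRect(p[:,:2].astype(np.float32)))
for n in("top",):
  for (u,v) in((200,220),(270,260),(330,220)): print(w[v,u].round(4))
E
```

```text
tub 249 [0.41767165 0.3307961  0.03003744] [0.41868377 0.33378015 0.01637746] [ 0.39297921  0.30635399 -0.00302139] [0.44438833 0.3612063  0.03577631]
0.085 [325 130  31  36 544] [0.6378 0.1411 0.1035] ((0.6352864503860474, 0.14069554209709167), (0.08300470560789108, 0.07555536180734634), 14.96213150024414)
0.085 [282 143  31  35 539] [0.6069 0.2572 0.1035] ((0.6047555804252625, 0.2559322118759155), (0.08330222219228745, 0.07466138899326324), 14.529898643493652)
0.085 [238 164  31  34 548] [0.5438 0.3644 0.106 ] ((0.5463913083076477, 0.36535006761550903), (0.08167485147714615, 0.0749187096953392), 13.39176082611084)
0.04 [339 169  17  18  63] [0.5611 0.1189 0.0524] ((0.558510422706604, 0.11883553862571716), (0.04526359587907791, 0.045303214341402054), 43.79140090942383)
0.04 [322 177   8   8  44] [0.5531 0.1788 0.0507] ((0.5531864166259766, 0.17837388813495636), (0.019329996779561043, 0.018324894830584526), 87.34381103515625)
0.04 [278 181   7   7  45] [0.5458 0.3014 0.0515] ((0.5458446145057678, 0.3018553853034973), (0.01821230724453926, 0.016746291890740395), 87.7991943359375)
0.04
[... 796 characters left out ...]
177  29  26 113] [0.5419 0.2398 0.0255] ((0.5368365049362183, 0.23844477534294128), (0.06265389919281006, 0.07217427343130112), 15.093292236328125)
0.015 [299 184  13   5  17] [0.5438 0.2398 0.0268] ((0.5430823564529419, 0.23780019581317902), (0.008995018899440765, 0.03403783589601517), 3.797548532485962)
0.015 [263 189  17  19  63] [0.5165 0.3309 0.0251] ((0.5147781372070312, 0.3272901773452759), (0.06262225657701492, 0.027245886623859406), 47.98185729980469)
0.015 [251 196   6  19  41] [0.4923 0.3821 0.0252] ((0.4926314353942871, 0.38242653012275696), (0.051873836666345596, 0.006322283763438463), 10.868218421936035)
[0.4554 0.5432 0.0013]
[ 0.3369  0.3424 -0.0014]
[ 0.4459  0.1692 -0.0034]
```

View pics/topc.png

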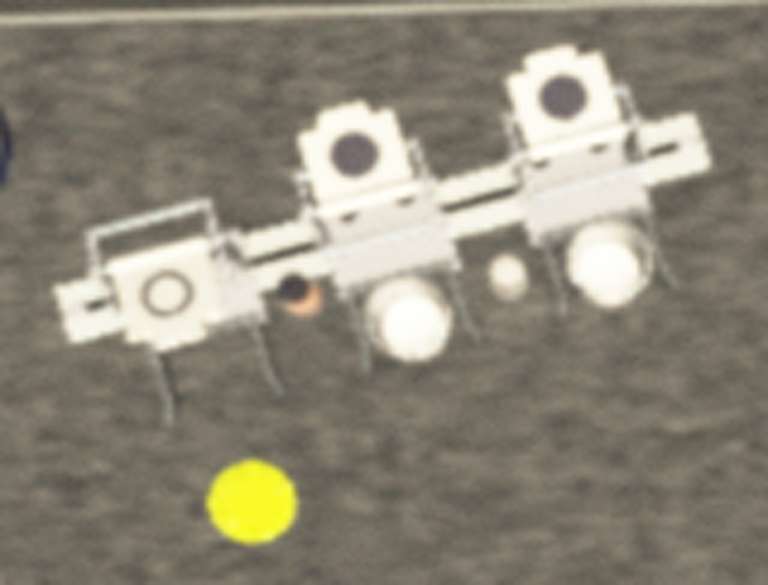

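Tub (0.418, 0.332) lies nearly on the axis of the empty left dock, whose origin is about (0.561, 0.369) with yaw 14.6°. I'll move in behind the tub.

drive_tool:
  deltas:
    - {"tx": 3,"ty": -2.8,"rz": 2.4}
    - {"tx": 3,"ty": -2.8}
    - {"tx": 3,"ty": -2.8}
    - {"tx": 3,"ty": -2.8}
    - {"tx": 3,"ty": -2.8}
    - {"tx": 3,"ty": -2.8}
    - {"tx": 3,"ty": -2.8}
    - {"tx": 3,"ty": -2.8}
    - {"tx": 0.96,"ty": -3.84}
    - {"tx": 0.96,"ty": -3.84}
    - {"tx": 0.96,"ty": -3.84}
    - {"tx": 0.96,"ty": -3.84}
    - {"tx": 0.96,"ty": -3.84}
    - {"tx": 0.96,"ty": -3.84}
    - {"tx": 0.96,"ty": -3.84}
    - {"tx": 0.96,"ty": -3.84}
    - {"tx": 0.96,"ty": -3.84}
    - {"tx": 0.96,"ty": -3.84}
    - {"tx": 0.96,"ty": -3.84}
    - {"tx": 0.96,"ty": -3.84}
  claw: 0.26

```text
validation failed for argument at $.de...
```

The call was refused by validation, so I'll try a small row with every key given.

drive_tool:
  deltas:
    - {"tx": 3.0,"ty": -2.8,"tz": 0.0,"rx": 0.0,"ry": 0.0,"rz": 2.4}
  claw: 0.26

```text
t: 0.23
tool_pos: [0.2014, -0.5661, 0.231]
tcp_rot: [3.139, 0.002, 0.253]
ft_force: [0.4, 1.4, 0.2]
grip_width: 0.0755
grasp_force: 0.0
```

All six keys are needed in every row.

drive_tool:
  deltas:
    - {"tx": 3,"ty": -2.8,"tz": 0,"rx": 0,"ry": 0,"rz": 0}
    - {"tx": 3,"ty": -2.8,"tz": 0,"rx": 0,"ry": 0,"rz": 0}
    - {"tx": 3,"ty": -2.8,"tz": 0,"rx": 0,"ry": 0,"rz": 0}
    - {"tx": 3,"ty": -2.8,"tz": 0,"rx": 0,"ry": 0,"rz": 0}
    - {"tx": 3,"ty": -2.8,"tz": 0,"rx": 0,"ry": 0,"rz": 0}
    - {"tx": 3,"ty": -2.8,"tz": 0,"rx": 0,"ry": 0,"rz": 0}
    - {"tx": 3,"ty": -2.8,"tz": 0,"rx": 0,"ry": 0,"rz": 0}
    - {"tx": 0.96,"ty": -3.84,"tz": 0,"rx": 0,"ry": 0,"rz": 0}
    - {"tx": 0.96,"ty": -3.84,"tz": 0,"rx": 0,"ry": 0,"rz": 0}
    - {"tx": 0.96,"ty": -3.84,"tz": 0,"rx": 0,"ry": 0,"rz": 0}
    - {"tx": 0.96,"ty": -3.84,"tz": 0,"rx": 0,"ry": 0,"rz": 0}
    - {"tx": 0.96,"ty": -3.84,"tz": 0,"rx": 0,"ry": 0,"rz": 0}
    - {"tx": 0.96,"ty": -3.84,"tz": 0,"rx": 0,"ry": 0,"rz": 0}
    - {"tx": 0.96,"ty": -3.84,"tz": 0,"rx": 0,"ry": 0,"rz": 0}
    - {"tx": 0.96,"ty": -3.84,"tz": 0,"rx": 0,"ry": 0,"rz": 0}
    - {"tx": 0.96,"ty": -3.84,"tz": 0,"rx": 0,"ry": 0,"rz": 0}
    - {"tx": 0.96,"ty": -3.84,"tz": 0,"rx": 0,"ry": 0,"rz": 0}
    - {"tx": 0.96,"ty": -3.84,"tz": 0,"rx": 0,"ry": 0,"rz": 0}
    - {"tx": 0.96,"ty": -3.84,"tz": 0,"rx": 0,"ry": 0,"rz": 0}

```text
t: 1.82
tool_pos: [0.3517, 0.1574, 0.2315]
tcp_rot: [-3.142, -0.001, 0.255]
ft_force: [1.6, -1.2, 0.2]
grip_width: 0.022
grasp_force: 0.0
```

drive_tool:
  deltas:
    - {"tx": 0.96,"ty": -3.84,"tz": 0,"rx": 0,"ry": 0,"rz": 0}
    - {"tx": 0.96,"ty": -3.84,"tz": 0,"rx": 0,"ry": 0,"rz": 0}
    - {"tx": 0.96,"ty": -3.84,"tz": 0,"rx": 0,"ry": 0,"rz": 0}
    - {"tx": 0,"ty": 0,"tz": 0,"rx": 0,"ry": 0,"rz": 0}

```text
t: 2.15
tool_pos: [0.3514, 0.2802, 0.2316]
tcp_rot: [-3.139, -0.002, 0.258]
ft_force: [-0.5, -0.5, -0.2]
grip_width: 0.0221
grasp_force: 0.0
```

```bash
python3 - <<'E'
from h import *
print(sensors.state()["tool_pos"],sensors.state()["tcp_rot"])
im,w=cloud("wrist");cv2.imwrite("pics/w1.png",im);np.save("w1.npy",w)
E
```

```text
[0.35136501 0.28023451 0.23161539] [-3.13877865e+00 -2.06009085e-03  2.58390514e-01]
```

View pics/w1.png

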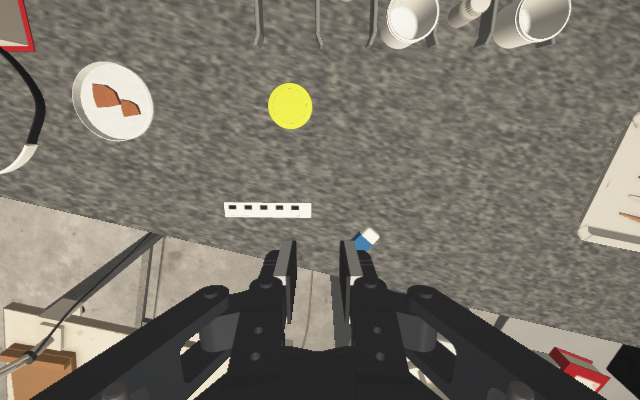

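The wrist view shows the lid at (290,106), the fence wall ends at (262,44) and (319,44), and a flat strip at (268,210) behind the tub. I'll measure these.

```bash
python3 - <<'E'
from h import *
im=cv2.imread("pics/w1.png");w=np.load("w1.npy")
O=np.array([.5608,.3686]);a=np.radians(14.6);M=np.array([[np.cos(a),np.sin(a)],[-np.sin(a),np.cos(a)]])
D=w.copy();D[...,:2]=(w[...,:2]-O)@M.T
hsv=cv2.cvtColor(im,cv2.COLOR_BGR2HSV)
m=(hsv[...,0]>25)&(hsv[...,0]<40)&(hsv[...,1]>120)&(w[...,2]>.027)&(w[...,2]<.034)
q=D[m];c,r=cv2.minEnclosingCircle((q[:,:2]*1000).astype(np.float32));print("tub dock mm",c,r,q.mean(0)*1000)
st=D[200:220,222:314].reshape(-1,3);wm=w[200:220,222:314].reshape(-1,3);k=(im[200:220,222:314].min(2)>150).ravel()
print("strip dock",(np.nanpercentile(st[k],[2,98],axis=0)*1000).round(1),(wm[k].mean(0)*1000).round())
s=D[0:52,230:345];z=s[...,2]
mm=((z>.018)&(z<.03)).astype(np.uint8)
n,l,ss,_=cv2.connectedComponentsWithStats(mm)
for i in range(1,n):
    if ss[i,4]>20:
        p=s[l==i]*1000; print(ss[i],p.min(0).round(1),p.max(0).round(1))
        for x in range(-90,-55,5):
            b=p[(p[:,0]>=x)&(p[:,0]<x+5)]
            if len(b): print("  ",x,b[:,1].min().round(1),b[:,1].max().round(1))
E
```

```text
tub dock mm (-149.23272705078125, -1.4084519147872925) 24.105941772460938 [-148.91777653   -1.3403737    29.08131393]
strip dock [[-287.8  -21.     0.3]
 [-266.5   86.1    6. ]] [nan nan nan]
[ 23   0   8  47 257] [-88.9  28.   18. ] [-46.7  35.8  27.8]
   -90 30.8 35.8
   -85 29.0 34.3
   -80 28.3 33.0
   -75 28.1 31.8
   -70 28.0 32.6
   -65 28.0 32.3
   -60 28.1 32.0
[ 86   0   7  47 193] [-88.5 -36.   18.6] [-48.1 -29.7  27.5]
   -90 -36.0 -32.9
   -85 -36.0 -30.8
   -80 -33.9 -29.7
   -75 -32.8 -29.7
   -70 -32.8 -29.7
   -65 -32.8 -29.7
   -60 -32.7 -29.7
```

Tub y is -1.4 mm, the fence centre is about -0.7 mm, and the strip is clear of my path. I'll line up, descend and tilt 20°.

drive_tool:
  deltas:
    - {"tx": 0,"ty": -1.6,"tz": 0,"rx": 0,"ry": 0,"rz": 0}
    - {"tx": 0,"ty": -1.6,"tz": 1,"rx": 0,"ry": 6.67,"rz": 0}
    - {"tx": 0,"ty": 0,"tz": 0,"rx": 0,"ry": 6.67,"rz": 0}
    - {"tx": 0,"ty": 0,"tz": 0,"rx": 0,"ry": 6.66,"rz": 0}
    - {"tx": -1.37,"ty": 0,"tz": 3.76,"rx": 0,"ry": 0,"rz": 0}
    - {"tx": -1.37,"ty": 0,"tz": 3.76,"rx": 0,"ry": 0,"rz": 0}
    - {"tx": -1.37,"ty": 0,"tz": 3.76,"rx": 0,"ry": 0,"rz": 0}
    - {"tx": -1.37,"ty": 0,"tz": 3.76,"rx": 0,"ry": 0,"rz": 0}
    - {"tx": 0,"ty": 0,"tz": 0,"rx": 0,"ry": 0,"rz": 0}
    - {"tx": 0,"ty": 0,"tz": 0,"rx": 0,"ry": 0,"rz": 0}

```text
t: 3.03
tool_pos: [0.3425, 0.3026, 0.062]
tcp_rot: [3.136, -0.345, 0.257]
ft_force: [0.2, -0.8, 0.8]
grip_width: 0.0227
grasp_force: 0.0
```

drive_tool:
  deltas:
    - {"tx": -0.6,"ty": -0.4,"tz": 1.65,"rx": 0,"ry": 0,"rz": 0}
    - {"tx": -0.6,"ty": -0.35,"tz": 1.65,"rx": 0,"ry": 0,"rz": 0}
    - {"tx": -0.3,"ty": 0,"tz": 0.9,"rx": 0,"ry": 0,"rz": 0}
    - {"tx": -0.15,"ty": 0,"tz": 0.45,"rx": 0,"ry": 0,"rz": 0}
    - {"tx": 0,"ty": 0,"tz": 0,"rx": 0,"ry": 0,"rz": 0}
    - {"tx": 0,"ty": 0,"tz": 0,"rx": 0,"ry": 0,"rz": 0}

```text
t: 3.53
tool_pos: [0.3471, 0.3135, 0.0248]
tcp_rot: [-3.14, -0.335, 0.256]
ft_force: [-0.8, 0.4, -0.5]
grip_width: 0.0225
grasp_force: 0.0
```

```bash
cat >> h.py <<'E'
O=np.array([.5608,.3686]);a=np.radians(14.6);M=np.array([[np.cos(a),np.sin(a)],[-np.sin(a),np.cos(a)]])
def dock():
    s=sensors.state();return ((M@(s["tool_pos"][:2]-O))*1000).round(1),(s["tool_pos"][2]*1000).round(1),s["tcp_rot"].round(3),s["ft_force"].round(2),s["joint_pos"].round(2),round(s["t"],2)
def tub():
    im,w=cloud("top");hsv=cv2.cvtColor(im,cv2.COLOR_BGR2HSV)
    m=(hsv[...,0]>25)&(hsv[...,0]<40)&(hsv[...,1]>120)&(w[...,2]>.025)&(w[...,2]<.036)&(w[...,0]>.35)&(w[...,0]<.6)&(abs(w[...,1]-.35)<.08)
    q=(w[m][:,:2]-O)@M.T*1000;return m.sum(),q.mean(0).round(1),q.min(0).round(1),q.max(0).round(1)
E
python3 -c "
from h import *
print(dock());print(tub())"
```

```text
(array([-220.7,    0.5]), np.float64(24.8), array([-3.14 , -0.335,  0.256]), array([-0.75,  0.38, -0.47]), array([ 0.87,  0.39,  2.32, -0.87,  0.25,  3.01]), 3.53)
(np.int64(235), array([-148.6,   -1.2]), array([-172.5,  -24.3]), array([-124.8,   22.1]))
```

The joint 6 limit clipped that move, because a 20° forward tilt puts the wrist close to its singularity. I'll reduce the tilt to 12° and continue.

drive_tool:
  deltas:
    - {"tx": 0,"ty": 0,"tz": -0.5,"rx": 0,"ry": -4,"rz": 0}
    - {"tx": 0,"ty": 0.17,"tz": 0,"rx": 0,"ry": -3.4,"rz": 0}
    - {"tx": 0,"ty": 0,"tz": 0,"rx": 0,"ry": 0,"rz": 0}
    - {"tx": 0,"ty": 0,"tz": 0,"rx": 0,"ry": 0,"rz": 0}

```text
t: 3.92
tool_pos: [0.3489, 0.3095, 0.0261]
tcp_rot: [3.133, -0.269, 0.253]
ft_force: [0.1, -0.9, -0.6]
grip_width: 0.0225
grasp_force: 0.0
```

```bash
python3 -c "
from h import *
print(dock())
s=sensors.state();q=s['joint_pos']
def W(q): return R.from_euler('z',q[0])*R.from_euler('y',q[1]+q[2])*R.from_euler('z',q[3])*R.from_euler('y',q[4])*R.from_euler('z',q[5])
for q,e in ((q,s['tcp_rot']),([-1.276378,.353651,1.63414,0,1.155214,-.0024],[-3.14018,0,.296825])):
    print((W(q).inv()*R.from_euler('xyz',e)).as_matrix().round(3))
"
```

```text
(array([-220. ,   -3.8]), np.float64(26.1), array([ 3.133, -0.269,  0.253]), array([ 0.12, -0.93, -0.57]), array([ 0.83,  0.38,  2.28, -0.54,  0.3 ,  2.66]), 3.92)
[[ 0. -1.  0.]
 [ 1.  0. -0.]
 [-0.  0.  1.]]
[[ 0. -1.  0.]
 [ 1.  0. -0.]
 [ 0.  0.  1.]]
```

drive_tool:
  deltas:
    - {"tx": 0,"ty": -0.26,"tz": 0,"rx": 0,"ry": -3.4,"rz": 0}
    - {"tx": -0.2,"ty": 0,"tz": 0.93,"rx": 0,"ry": 0,"rz": 0}
    - {"tx": -0.2,"ty": 0,"tz": 0.93,"rx": 0,"ry": 0,"rz": 0}
    - {"tx": 0,"ty": 0,"tz": 0,"rx": 0,"ry": 0,"rz": 0}
    - {"tx": 0,"ty": 0,"tz": 0,"rx": 0,"ry": 0,"rz": 0}

```text
t: 4.33
tool_pos: [0.3474, 0.31, 0.0059]
tcp_rot: [3.129, -0.216, 0.256]
ft_force: [0.5, 0.3, 0.4]
grip_width: 0.0222
grasp_force: 0.0
```

```bash
python3 -c "
from h import *
print(dock())"
```

```text
(array([-221.3,   -2.9]), np.float64(5.9), array([ 3.129, -0.216,  0.256]), array([0.47, 0.26, 0.44]), array([ 0.82,  0.43,  2.25, -0.42,  0.31,  2.53]), 4.33)
```

drive_tool:
  deltas:
    - {"tx": 0.5,"ty": -0.1,"tz": 0.1,"rx": 0,"ry": 0,"rz": 0}
    - {"tx": 0.8,"ty": -0.1,"tz": 0.16,"rx": 0,"ry": 0,"rz": 0}
    - {"tx": 0.8,"ty": 0,"tz": 0.16,"rx": 0,"ry": 0,"rz": 0}
    - {"tx": 0.5,"ty": 0,"tz": 0.1,"rx": 0,"ry": 0,"rz": 0}
    - {"tx": 0.3,"ty": 0,"tz": 0.06,"rx": 0,"ry": 0,"rz": 0}
    - {"tx": 0.2,"ty": 0,"tz": 0.04,"rx": 0,"ry": 0,"rz": 0}
    - {"tx": 0.2,"ty": 0,"tz": 0.04,"rx": 0,"ry": 0,"rz": 0}
    - {"tx": 0.2,"ty": 0,"tz": 0.04,"rx": 0,"ry": 0,"rz": 0}
    - {"tx": 0.2,"ty": 0,"tz": 0.04,"rx": 0,"ry": 0,"rz": 0}
    - {"tx": 0.2,"ty": 0,"tz": 0.04,"rx": 0,"ry": 0,"rz": 0}
    - {"tx": 0.2,"ty": 0,"tz": 0.04,"rx": 0,"ry": 0,"rz": 0}
    - {"tx": 0.2,"ty": 0,"tz": 0.04,"rx": 0,"ry": 0,"rz": 0}
    - {"tx": 0.2,"ty": 0,"tz": 0.04,"rx": 0,"ry": 0,"rz": 0}
    - {"tx": 0.2,"ty": 0,"tz": 0.04,"rx": 0,"ry": 0,"rz": 0}
    - {"tx": 0.2,"ty": 0,"tz": 0.04,"rx": 0,"ry": 0,"rz": 0}

```text
t: 5.58
tool_pos: [0.3959, 0.3253, 0.007]
tcp_rot: [3.131, -0.216, 0.255]
ft_force: [-0.6, -0.4, -0.6]
grip_width: 0.0221
grasp_force: 0.1
```

```bash
python3 -c "
from h import *
print(dock());print(tub())"
```

```text
(array([-170.4,   -0.4]), np.float64(7.0), array([ 3.131, -0.216,  0.255]), array([-0.63, -0.36, -0.59]), array([ 0.76,  0.47,  2.16, -0.34,  0.35,  2.39]), 5.58)
(np.int64(226), array([-138.4,   -0.4]), array([-161.7,  -23.7]), array([-116. ,   23.5]))
```

drive_tool:
  deltas:
    - {"tx": 0.2,"ty": 0,"tz": 0.045,"rx": 0,"ry": 0,"rz": 0}
    - {"tx": 0.3,"ty": 0,"tz": 0.065,"rx": 0,"ry": 0,"rz": 0}
    - {"tx": 0.3,"ty": 0,"tz": 0.065,"rx": 0,"ry": 0,"rz": 0}
    - {"tx": 0.3,"ty": 0,"tz": 0.065,"rx": 0,"ry": 0,"rz": 0}
    - {"tx": 0.3,"ty": 0,"tz": 0.065,"rx": 0,"ry": 0,"rz": 0}
    - {"tx": 0.3,"ty": 0,"tz": 0.065,"rx": 0,"ry": 0,"rz": 0}
    - {"tx": 0.3,"ty": 0,"tz": 0.065,"rx": 0,"ry": 0,"rz": 0}
    - {"tx": 0.3,"ty": 0,"tz": 0.065,"rx": 0,"ry": 0,"rz": 0}
    - {"tx": 0.3,"ty": 0,"tz": 0.065,"rx": 0,"ry": 0,"rz": 0}
    - {"tx": 0.3,"ty": 0,"tz": 0.065,"rx": 0,"ry": 0,"rz": 0}
    - {"tx": 0.3,"ty": 0,"tz": 0.065,"rx": 0,"ry": 0,"rz": 0}
    - {"tx": 0.3,"ty": 0,"tz": 0.065,"rx": 0,"ry": 0,"rz": 0}
    - {"tx": 0.3,"ty": 0,"tz": 0.065,"rx": 0,"ry": 0,"rz": 0}
    - {"tx": 0.3,"ty": 0,"tz": 0.065,"rx": 0,"ry": 0,"rz": 0}
    - {"tx": 0.3,"ty": 0,"tz": 0.065,"rx": 0,"ry": 0,"rz": 0}
    - {"tx": 0.3,"ty": 0,"tz": 0.065,"rx": 0,"ry": 0,"rz": 0}
    - {"tx": 0.2,"ty": 0,"tz": 0.043,"rx": 0,"ry": 0,"rz": 0}
    - {"tx": 0.2,"ty": 0,"tz": 0.043,"rx": 0,"ry": 0,"rz": 0}
    - {"tx": 0.1,"ty": 0,"tz": 0.02,"rx": 0,"ry": 0,"rz": 0}

```text
t: 7.22
tool_pos: [0.4476, 0.3386, 0.0072]
tcp_rot: [3.131, -0.216, 0.255]
ft_force: [-0.2, -0.1, -1.4]
grip_width: 0.0221
grasp_force: 0.1
```

```bash
python3 -c "
from h import *
print(dock());print(tub());im,w=cloud('wrist');cv2.imwrite('pics/w2.png',im)"
```

```text
(array([-117.1,   -0.4]), np.float64(7.2), array([ 3.131, -0.216,  0.255]), array([-0.23, -0.1 , -1.38]), array([ 0.71,  0.51,  2.06, -0.27,  0.39,  2.27]), 7.22)
(np.int64(192), array([-83.2,  -2. ]), array([-107.5,  -23.5]), array([-62.4,  22.9]))
```

View pics/w2.png

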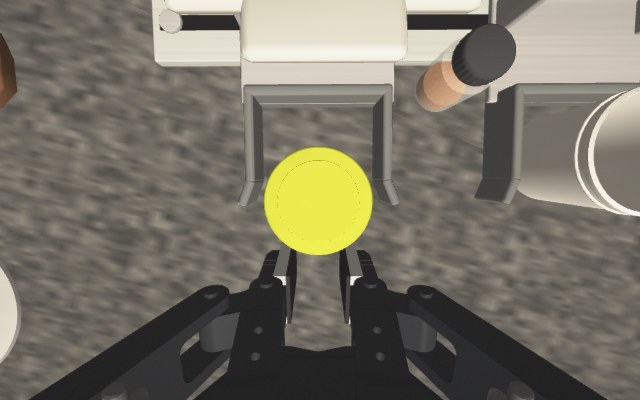

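The tub is centred in the fence mouth, lid at (318,200) with the walls at 250 and 390. I'll continue slowly.

drive_tool:
  deltas:
    - {"tx": 0.2,"ty": 0,"tz": 0.043,"rx": 0,"ry": 0,"rz": 0}
    - {"tx": 0.2,"ty": 0,"tz": 0.043,"rx": 0,"ry": 0,"rz": 0}
    - {"tx": 0.2,"ty": 0,"tz": 0.043,"rx": 0,"ry": 0,"rz": 0}
    - {"tx": 0.2,"ty": 0,"tz": 0.043,"rx": 0,"ry": 0,"rz": 0}
    - {"tx": 0.2,"ty": 0,"tz": 0.043,"rx": 0,"ry": 0,"rz": 0}
    - {"tx": 0.2,"ty": 0,"tz": 0.043,"rx": 0,"ry": 0,"rz": 0}
    - {"tx": 0.2,"ty": 0,"tz": 0.043,"rx": 0,"ry": 0,"rz": 0}
    - {"tx": 0.1,"ty": 0,"tz": 0.02,"rx": 0,"ry": 0,"rz": 0}
    - {"tx": 0.1,"ty": 0,"tz": 0.02,"rx": 0,"ry": 0,"rz": 0}
    - {"tx": 0.1,"ty": 0,"tz": 0.02,"rx": 0,"ry": 0,"rz": 0}

```text
t: 8.15
tool_pos: [0.4642, 0.3429, 0.0073]
tcp_rot: [3.131, -0.216, 0.255]
ft_force: [0.1, -0.6, -0.4]
grip_width: 0.0219
grasp_force: 0.1
```

```bash
cat >> h.py <<'E'
def wtub():
    im,w=cloud("wrist");hsv=cv2.cvtColor(im,cv2.COLOR_BGR2HSV)
    m=(hsv[...,0]>25)&(hsv[...,0]<40)&(hsv[...,1]>120)&(w[...,2]>.025)&(w[...,2]<.036)
    q=(w[m][:,:2]-O)@M.T*1000
    lo,hi=np.percentile(q,[.5,99.5],axis=0)
    d=(w[...,:2]-O)@M.T*1000
    g=(abs(w[...,2]-.025)<.003)&(abs(d[...,1])<20)&(d[...,0]>-50)&(d[...,0]<-30)&~m
    return lo.round(1),hi.round(1),"wall",np.nanpercentile(d[g][:,0],[2,50]).round(1) if g.any() else None
E
python3 -c "
from h import *
print(dock());print(wtub())"
```

```text
(array([-100. ,   -0.5]), np.float64(7.3), array([ 3.131, -0.216,  0.255]), array([ 0.09, -0.59, -0.39]), array([ 0.69,  0.53,  2.03, -0.26,  0.41,  2.24]), 8.15)
(array([-92. , -23.4]), array([-52.8,  22.6]), 'wall', None)
```

drive_tool:
  deltas:
    - {"tx": 0.1,"ty": 0,"tz": 0.02,"rx": 0,"ry": 0,"rz": 0}
    - {"tx": 0.1,"ty": 0,"tz": 0.02,"rx": 0,"ry": 0,"rz": 0}
    - {"tx": 0.1,"ty": 0,"tz": 0.02,"rx": 0,"ry": 0,"rz": 0}
    - {"tx": 0,"ty": 0,"tz": 0,"rx": 0,"ry": 0,"rz": 0}

```text
t: 8.53
tool_pos: [0.4673, 0.3438, 0.0074]
tcp_rot: [3.131, -0.216, 0.255]
ft_force: [-0.1, -1.1, 0.0]
grip_width: 0.0222
grasp_force: 0.1
```

drive_tool:
  deltas:
    - {"tx": 0.06,"ty": 0,"tz": 0.01,"rx": 0,"ry": 0,"rz": 0}
    - {"tx": 0.06,"ty": 0,"tz": 0.01,"rx": 0,"ry": 0,"rz": 0}
    - {"tx": 0,"ty": 0,"tz": 0,"rx": 0,"ry": 0,"rz": 0}

```text
t: 8.78
tool_pos: [0.4684, 0.344, 0.0074]
tcp_rot: [3.131, -0.216, 0.255]
ft_force: [0.1, -0.3, -0.2]
grip_width: 0.022
grasp_force: 0.1
```

```bash
python3 -c "
from h import *
print(dock());print(wtub())"
```

```text
(array([-95.6,  -0.5]), np.float64(7.4), array([ 3.131, -0.216,  0.255]), array([ 0.13, -0.31, -0.19]), array([ 0.69,  0.53,  2.02, -0.25,  0.41,  2.23]), 8.78)
(array([-87.8, -23.5]), array([-59.3,  22.8]), 'wall', None)
```

drive_tool:
  deltas:
    - {"tx": 0.06,"ty": 0,"tz": 0.013,"rx": 0,"ry": 0,"rz": 0}
    - {"tx": 0.06,"ty": 0,"tz": 0.013,"rx": 0,"ry": 0,"rz": 0}
    - {"tx": 0,"ty": 0,"tz": 0,"rx": 0,"ry": 0,"rz": 0}

```text
t: 9.08
tool_pos: [0.4693, 0.3441, 0.0073]
tcp_rot: [3.131, -0.215, 0.255]
ft_force: [-0.6, -0.5, 0.4]
grip_width: 0.0224
grasp_force: 0.4
```

drive_tool:
  deltas:
    - {"tx": 0.06,"ty": 0,"tz": 0.013,"rx": 0,"ry": 0,"rz": 0}
    - {"tx": 0.06,"ty": 0,"tz": 0.013,"rx": 0,"ry": 0,"rz": 0}
    - {"tx": 0,"ty": 0,"tz": 0,"rx": 0,"ry": 0,"rz": 0}

```text
t: 9.33
tool_pos: [0.4699, 0.3441, 0.0071]
tcp_rot: [3.13, -0.214, 0.255]
ft_force: [-4.4, 0.2, 2.3]
grip_width: 0.0221
grasp_force: 2.3
```

```bash
python3 -c "
from h import *
print(dock());print(wtub())"
```

```text
(array([-94.2,  -0.8]), np.float64(7.1), array([ 3.13 , -0.214,  0.255]), array([-4.4 ,  0.2 ,  2.32]), array([ 0.69,  0.53,  2.01, -0.25,  0.42,  2.22]), 9.33)
(array([-87.2, -23.5]), array([-62.1,  22.7]), 'wall', None)
```

It's home, with 4.4 N of contact force. I'll back straight off and measure the tub and the tag.

drive_tool:
  deltas:
    - {"tx": -0.1,"ty": 0,"tz": -0.02,"rx": 0,"ry": 0,"rz": 0}
    - {"tx": -0.2,"ty": 0,"tz": -0.04,"rx": 0,"ry": 0,"rz": 0}
    - {"tx": -0.5,"ty": 0,"tz": -0.11,"rx": 0,"ry": 0,"rz": 0}
    - {"tx": -1,"ty": 0,"tz": -0.22,"rx": 0,"ry": 0,"rz": 0}
    - {"tx": -2,"ty": 0,"tz": -0.43,"rx": 0,"ry": 0,"rz": 0}
    - {"tx": -2,"ty": 0,"tz": -0.43,"rx": 0,"ry": 0,"rz": 0}
    - {"tx": -1.5,"ty": 0,"tz": -1,"rx": 0,"ry": 0,"rz": 0}
    - {"tx": 0,"ty": 0,"tz": -2.5,"rx": 0,"ry": 0,"rz": 0}
    - {"tx": 0,"ty": 0,"tz": -3,"rx": 0,"ry": 0,"rz": 0}
    - {"tx": 0,"ty": 0,"tz": -3,"rx": 0,"ry": 0,"rz": 0}
    - {"tx": 0,"ty": 0,"tz": -2.5,"rx": 0,"ry": 0,"rz": 0}
    - {"tx": 0,"ty": 0,"tz": 0,"rx": 0,"ry": 0,"rz": 0}
  claw: 0

```text
t: 10.38
tool_pos: [0.3747, 0.3224, 0.1256]
tcp_rot: [3.134, -0.222, 0.255]
ft_force: [0.9, 0.4, 0.3]
grip_width: 0.0002
grasp_force: 0.0
```

```bash
python3 - <<'E'
from h import *
from scipy.optimize import least_squares
print(dock());print(wtub());print(tub())
im,w=cloud("wrist");cv2.imwrite("pics/w3.png",im)
d=(w[...,:2]-O)@M.T*1000;z=w[...,2]*1000
k=(abs(d[...,1])<10)&(d[...,0]>-75)&(z>85)&(z<125)
for x in range(-64,-10,4):
    b=k&(d[...,0]>=x)&(d[...,0]<x+4)
    if b.sum()>3: print("tag",x,b.sum(),np.median(z[b]).round(1))
s=sensors.state()
data=[(s["joint_pos"],s["tool_pos"],s["tcp_rot"]),
([-1.276378,.353651,1.63414,0,1.155214,-.0024],[.18265945,-.59720586,.23055707],[-3.14018,0,.296825]),
([.87,.39,2.32,-.87,.25,3.01],[.3471,.3135,.0248],[-3.14,-.335,.256]),([.71,.51,2.06,-.27,.39,2.27],[.4476,.3386,.0072],[3.131,-.216,.255])]
def err(p):
    L,l1,l2,h,e=p;o=[]
    for i,(q,t,r) in enumerate(data):
        c=np.array(t)-L*R.from_euler("xyz",r).as_matrix()[:,2];a=q[1];b=q[1]+q[2]
        rr=c[0]*np.cos(q[0])+c[1]*np.sin(q[0]);wt=1 if i<2 else .1
        o+=[wt*(rr-l1*np.sin(a)-l2*np.sin(b)-e),wt*(c[2]-h-l1*np.cos(a)-l2*np.cos(b)),wt*(c[1]*np.cos(q[0])-c[0]*np.sin(q[0]))]
    return o
r=least_squares(err,[.25,.4,.4,.2,0]);print(r.x.round(4),np.round(np.array(r.fun)*1000,1),s["joint_pos"].tolist())
E
```

```text
(array([-191.8,    2.2]), np.float64(125.6), array([ 3.134, -0.222,  0.255]), array([0.91, 0.42, 0.25]), array([ 0.79,  0.21,  2.14, -0.21,  0.61,  2.27]), 10.38)
(array([-87.9, -23.8]), array([-41.8,  22.2]), 'wall', array([-40.2, -37.9]))
(np.int64(231), array([-64.4,  -0.9]), array([-87.5, -24.5]), array([-41.3,  23. ]))
[ 0.3147  0.689   0.4731  0.0916 -0.0475] [-0.5  0.8 -1.8  1.2 -1.2  1.5 -3.4  2.3 -0.4 -4.4  1.9 -0.2] [0.7888187538785878, 0.21900152813733528, 2.1431410868247425, -0.20891134064803718, 0.6074262018085265, 2.266872270177709]
```

View pics/w3.png

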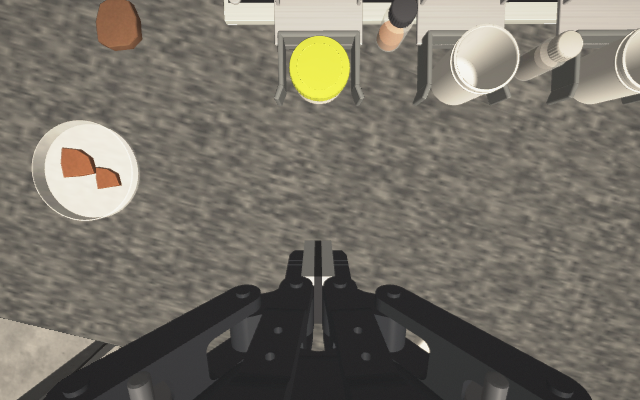

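The tub is seated: its centre is near x = -64.5 and its front edge meets the wall at about -40.2. For the flip I'll check which wrist orientations the joints allow.

```bash
cat > ik.py <<'E'
from h import *
from scipy.optimize import brentq
L,l1,l2,h,e=.3147,.689,.4731,.0916,-.0475
lim=np.array([[-2.63,2.63],[-.92,2.1],[.06,2.66],[-1.3,4.44],[0,2.69],[-3.02,3.02]])
def ik(p,Rm):
    c=p-L*Rm[:,2];q1=np.arctan2(c[1],c[0]);r=np.hypot(c[0],c[1])-e;z=c[2]-h
    D=np.hypot(r,z);k=(D*D-l1*l1-l2*l2)/(2*l1*l2)
    if abs(k)>1:return []
    q3=np.arccos(k);q2=np.arctan2(r,z)-np.arctan2(l2*np.sin(q3),l1+l2*np.cos(q3))
    W=(R.from_euler("z",q1)*R.from_euler("y",q2+q3)).inv()*R.from_matrix(Rm)*R.from_euler("z",-90,degrees=True)
    a,b,g=W.as_euler("ZYZ");out=[]
    if b<0:a,b,g=a+np.pi,-b,g+np.pi
    for A in(a-2*np.pi,a,a+2*np.pi):
        for G in(g-2*np.pi,g,g+2*np.pi):
            q=np.array([q1,q2,q3,A,b,G])
            if (q>lim[:,0]).all() and (q<lim[:,1]).all(): out.append(q)
    return out
def rot(az,t,roll):
    a2=np.radians(az);t=np.radians(t);z=np.array([np.sin(t)*np.cos(a2),np.sin(t)*np.sin(a2),-np.cos(t)])
    y=np.cross([0,0,-1.],[np.cos(a2),np.sin(a2),0]);x=np.cross(y,z)  # x: forward/up side
    B=np.stack([x,y,z],1); 
    return R.from_euler("z",14.6,degrees=True).as_matrix()@B@R.from_euler("z",roll,degrees=True).as_matrix()
def world(d): 
    xy=O+M.T@np.array(d[:2])/1000;return np.array([xy[0],xy[1],d[2]/1000])
E
python3 - <<'E'
from ik import *
pts=[(-110,0,70),(-45,0,70),(-45,0,95),(-30,0,135),(0,0,145),(30,0,130),(45,0,104)]
for az in(0,-30,-45,-60,-75,-90):
  for t in(30,45,60,75,85):
    for ro in(0,90,180,-90):
      s=[ik(world(p),rot(az,t,ro)) for p in pts]
      if all(s):
        qs=[x[0] for x in s];print(az,t,ro,"J4 %.2f..%.2f J5min %.2f J6 %.2f..%.2f"%(min(q[3] for q in qs),max(q[3] for q in qs),min(q[4] for q in qs),min(q[5] for q in qs),max(q[5] for q in qs)))
w=np.load("top0.npy");im=cv2.imread("pics/top0.png")
d=(w[...,:2]-O)@M.T*1000
for zt in(60,120):
  k=((w[...,2]*1000>zt)&(d[...,1]>45)&(d[...,1]<400)&(w[...,0]<.75)).astype(np.uint8)
  n,l,ss,_=cv2.connectedComponentsWithStats(k)
  for i in range(1,n):
    if ss[i,4]>20: print(zt,ss[i],d[l==i].min(0).round(),d[l==i].max(0).round(),w[l==i][:,2].max().round(3))
k=(abs(d[...,1])<12)&(d[...,0]>-75)&(w[...,2]>.085)
for x in range(-64,-8,6):
    b=k&(d[...,0]>=x)&(d[...,0]<x+6)
    if b.sum()>3: print("tag",x,b.sum(),(np.median(w[b][:,2])*1000).round(1))
E
```

```text
0 30 90 J4 -1.21..-0.57 J5min 0.26 J6 -2.25..-1.47
0 30 180 J4 -1.21..-0.57 J5min 0.26 J6 -0.68..0.10
0 30 -90 J4 -1.21..-0.57 J5min 0.26 J6 0.89..1.67
0 60 0 J4 3.81..3.92 J5min 0.68 J6 -1.93..-1.66
0 60 90 J4 3.81..3.92 J5min 0.68 J6 -0.36..-0.09
0 60 180 J4 3.81..3.92 J5min 0.68 J6 1.21..1.48
0 75 0 J4 3.69..3.89 J5min 1.13 J6 -1.70..-1.44
0 75 90 J4 3.69..3.89 J5min 1.13 J6 -0.13..0.13
0 75 180 J4 3.69..3.89 J5min 1.13 J6 1.44..1.71
0 85 0 J4 3.67..3.95 J5min 1.43 J6 -1.60..-1.30
0 85 90 J4 3.67..3.95 J5min 1.43 J6 -0.03..0.27
0 85 180 J4 3.67..3.95 J5min 1.43 J6 1.54..1.84
-30 30 90 J4 -0.93..-0.72 J5min 0.61 J6 -1.58..-1.19
-30 30 180 J4 -0.93..-0.72 J5min 0.61 J6 -0.01..0.38
-30 30 -90 J4 -0.93..-0.72 J5min 0.61 J6 1.56..1.95
-45 30 0 J4 -0.80..-0.68 J5min 0.76 J6 -2.95..-2.64
-45 30 90 J4 -0.80..-0.68 J5min 0.76 J6 -1.38..-1.07
-45 30 180 J4 -0.80..-0.68 J5min 0.76 J6 0.19..0.51
-45 30 -90 J4 -0.80..-0.68 J5min 0.76 J6 1.76..2.08
-45 45 0 J4 -1.11..-1.01 J5min 0.91 J6 -2.59..-2.27
-45 45 90 J4 -1.11..-1.01 J5min 0.91 J6 -1.02..-0.70
-45 45 180 J4 -1.11..-1.01 J5min 0.91 J6 0.
[... 2617 characters left out ...]
.99
-90 75 90 J4 -0.92..-0.77 J5min 1.74 J6 -0.66..-0.42
-90 75 180 J4 -0.92..-0.77 J5min 1.74 J6 0.91..1.15
-90 75 -90 J4 -0.92..-0.77 J5min 1.74 J6 2.48..2.72
-90 85 0 J4 -1.01..-0.82 J5min 1.86 J6 -2.22..-1.96
-90 85 90 J4 -1.01..-0.82 J5min 1.86 J6 -0.64..-0.38
-90 85 180 J4 -1.01..-0.82 J5min 1.86 J6 0.93..1.19
-90 85 -90 J4 -1.01..-0.82 J5min 1.86 J6 2.50..2.76
60 [  89  111  134   56 4636] [75. 45.] [299. 399.] 0.291
120 [  94  114   63   43 1782] [126. 214.] [210. 293.] 0.291
120 [ 160  117   49   46 1678] [75. 83.] [178. 184.] 0.188
tag -58 14 111.8
tag -52 19 111.6
tag -46 20 110.6
tag -40 20 110.9
tag -34 21 109.7
tag -28 20 108.6
tag -22 21 106.9
tag -16 17 105.3
tag -10 21 104.4
```

The tag starts at about 0.16 rad. The right lead-in is from the left with the fingers almost level (azimuth -75°, tilt 75°), which clears the blue can and stays inside the joint ranges. I'll work out the turn and the arc deltas.

```bash
cat >> ik.py <<'E'
Rt=rot(-75,75,-90)
def cur():
    s=sensors.state();return np.append(M@(s["tool_pos"][:2]-O)*1000,s["tool_pos"][2]*1000),R.from_euler("xyz",s["tcp_rot"])
Z=R.from_euler("z",14.6,degrees=True)
def delta(v,Rc): # dock mm -> tool cm
    return (Rc.inv().apply(Z.apply(v))/10).round(2)
E
python3 - <<'E'
from ik import *
p,Rc=cur();rv=(Rc.inv()*R.from_matrix(Rt)).as_rotvec();print(p.round(1))
print("move to W1",delta(np.array([-140,0,150])-p,Rc),"rotvec deg",np.degrees(rv).round(1))
n=13
for i in range(0,n+1,2):
    s=ik(world((-140,0,150)),(Rc*R.from_rotvec(rv*i/n)).as_matrix());print(i,[x.round(2) for x in s])
for p in((-140,-8,65),(-42,-8,65)): print([x.round(2) for x in ik(world(p),Rt)])
print("axes of dock x,y,z in tool",delta([10,0,0],R.from_matrix(Rt)),delta([0,10,0],R.from_matrix(Rt)),delta([0,0,10],R.from_matrix(Rt)))
E
```

```text
[-193.1    0.9  121.2]
move to W1 [ 5.81  0.11 -1.67] rotvec deg [-72.   -0.7 -20.7]
0 [array([ 0.73,  0.24,  2.03, -0.17,  0.69,  2.16])]
2 [array([ 0.83,  0.29,  1.98, -0.39,  0.85,  2.37])]
4 [array([ 0.92,  0.34,  1.93, -0.54,  1.01,  2.5 ])]
6 [array([ 1.  ,  0.41,  1.9 , -0.65,  1.17,  2.57])]
8 [array([ 1.05,  0.49,  1.87, -0.74,  1.33,  2.61])]
10 [array([ 1.1 ,  0.57,  1.86, -0.81,  1.47,  2.64])]
12 [array([ 1.13,  0.65,  1.85, -0.88,  1.61,  2.66])]
[array([ 1.13,  0.8 ,  1.89, -0.91,  1.58,  2.78])]
[array([ 1.03,  0.85,  1.74, -1.  ,  1.6 ,  2.66])]
axes of dock x,y,z in tool [0.97 0.07 0.25] [ 0.26 -0.25 -0.93] [ 0.    0.97 -0.26]
```

drive_tool:
  deltas:
    - {"tx": 1.5,"ty": 0,"tz": -0.4,"rx": 0,"ry": 0,"rz": 0}
    - {"tx": 3,"ty": 0.1,"tz": -0.85,"rx": 0,"ry": 0,"rz": 0}
    - {"tx": 1.3,"ty": 0,"tz": -0.4,"rx": 0,"ry": 0,"rz": 0}
    - {"tx": 0,"ty": 0,"tz": 0,"rx": -4.8,"ry": -0.05,"rz": -1.38}
    - {"tx": 0,"ty": 0,"tz": 0,"rx": -4.8,"ry": -0.05,"rz": -1.38}
    - {"tx": 0,"ty": 0,"tz": 0,"rx": -4.8,"ry": -0.05,"rz": -1.38}
    - {"tx": 0,"ty": 0,"tz": 0,"rx": -4.8,"ry": -0.05,"rz": -1.38}
    - {"tx": 0,"ty": 0,"tz": 0,"rx": -4.8,"ry": -0.05,"rz": -1.38}
    - {"tx": 0,"ty": 0,"tz": 0,"rx": -4.8,"ry": -0.05,"rz": -1.38}
    - {"tx": 0,"ty": 0,"tz": 0,"rx": -4.8,"ry": -0.05,"rz": -1.38}
    - {"tx": 0,"ty": 0,"tz": 0,"rx": -4.8,"ry": -0.05,"rz": -1.38}
    - {"tx": 0,"ty": 0,"tz": 0,"rx": -4.8,"ry": -0.05,"rz": -1.38}
    - {"tx": 0,"ty": 0,"tz": 0,"rx": -4.8,"ry": -0.05,"rz": -1.38}
    - {"tx": 0,"ty": 0,"tz": 0,"rx": -4.8,"ry": -0.05,"rz": -1.38}
    - {"tx": 0,"ty": 0,"tz": 0,"rx": -4.8,"ry": -0.05,"rz": -1.38}
    - {"tx": 0,"ty": 0,"tz": 0,"rx": -4.8,"ry": -0.05,"rz": -1.38}
    - {"tx": 0,"ty": 0,"tz": 0,"rx": -4.8,"ry": -0.05,"rz": -1.38}
    - {"tx": 0,"ty": 0,"tz": 0,"rx": -4.8,"ry": -0.05,"rz": -1.38}
    - {"tx": 0,"ty": 0,"tz": 0,"rx": 0,"ry": 0,"rz": 0}

```text
t: 12.12
tool_pos: [0.4245, 0.3323, 0.1454]
tcp_rot: [1.826, 0.01, 0.517]
ft_force: [-1.0, -1.6, -0.4]
grip_width: -0.0
grasp_force: 0.0
```

```bash
python3 - <<'E'
from ik import *
p,Rc=cur();print(dock())
print("rest",np.degrees((Rc.inv()*R.from_matrix(Rt)).as_rotvec()).round(1))
print("to pre",delta(np.array([-115,-8,63])-p,Rc),"in",delta([73,0,0],Rc))
print(delta([10,0,0],Rc),delta([0,10,0],Rc),delta([0,0,10],Rc))
E
```

```text
(array([-141. ,   -0.8]), np.float64(145.4), array([1.826, 0.01 , 0.517]), array([-1.  , -1.56, -0.4 ]), array([ 1.17,  0.86,  1.65, -0.89,  1.71,  2.64]), 12.12)
rest [0.4 0.1 0.5]
to pre [ 2.41 -7.6   3.4 ] in [7.05 0.54 1.82]
[0.97 0.07 0.25] [ 0.26 -0.24 -0.94] [-0.01  0.97 -0.25]
```

drive_tool:
  deltas:
    - {"tx": 0.6,"ty": -1.9,"tz": 0.85,"rx": 0,"ry": 0,"rz": 0}
    - {"tx": 0.6,"ty": -1.9,"tz": 0.85,"rx": 0,"ry": 0,"rz": 0}
    - {"tx": 0.6,"ty": -1.9,"tz": 0.85,"rx": 0,"ry": 0,"rz": 0}
    - {"tx": 0.6,"ty": -1.9,"tz": 0.85,"rx": 0,"ry": 0,"rz": 0}
    - {"tx": 0,"ty": 0,"tz": 0,"rx": 0,"ry": 0,"rz": 0}
    - {"tx": 0,"ty": 0,"tz": 0,"rx": 0,"ry": 0,"rz": 0}

```text
t: 12.62
tool_pos: [0.4525, 0.3327, 0.0666]
tcp_rot: [1.833, 0.004, 0.515]
ft_force: [-0.1, 0.4, 0.0]
grip_width: -0.0003
grasp_force: 0.0
```

```bash
python3 - <<'E'
from ik import *
p,Rc=cur();print(p.round(1),"to under",delta(np.array([-42,-8,64])-p,Rc))
im,w=cloud("wrist");cv2.imwrite("pics/w4.png",im)
E
```

```text
[-113.8   -7.4   66.6] to under [6.93 0.26 1.9 ]
```

View pics/w4.png

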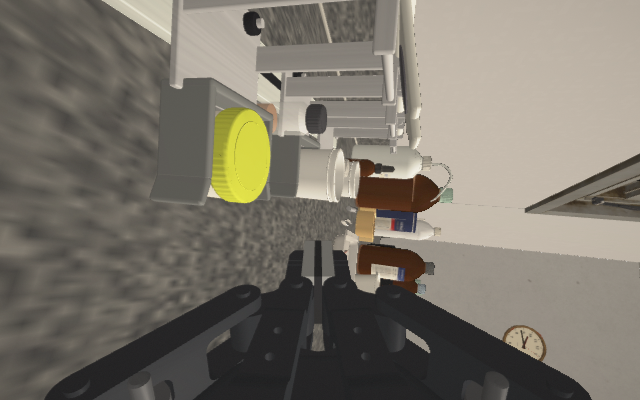

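The wrist view shows the tub seated at (240,155), the tag edge on at about (390,30), and the space under the tag free. I'll check where the camera sits, then go under.

```bash
python3 - <<'E'
from ik import *
p,Rc=cur();c=np.array(camera_params("wrist")["xyz"]);t=sensors.state()["tool_pos"];print("cam in tool mm",Rc.inv().apply(c-t)*1000, "dock",M@(c[:2]-O)*1000,c[2])
E
```

```text
cam in tool mm [  74.6667928    -0.25093595 -142.2794158 ] dock [-76.7842083  145.21217734] 0.10419422454394667
```

drive_tool:
  deltas:
    - {"tx": 1,"ty": 0.04,"tz": 0.28,"rx": 0,"ry": 0,"rz": 0}
    - {"tx": 1.5,"ty": 0.05,"tz": 0.41,"rx": 0,"ry": 0,"rz": 0}
    - {"tx": 1.5,"ty": 0.05,"tz": 0.41,"rx": 0,"ry": 0,"rz": 0}
    - {"tx": 1.5,"ty": 0.05,"tz": 0.41,"rx": 0,"ry": 0,"rz": 0}
    - {"tx": 1,"ty": 0.04,"tz": 0.28,"rx": 0,"ry": 0,"rz": 0}
    - {"tx": 0.4,"ty": 0.02,"tz": 0.1,"rx": 0,"ry": 0,"rz": 0}
    - {"tx": 0,"ty": 0,"tz": 0,"rx": 0,"ry": 0,"rz": 0}

```text
t: 13.25
tool_pos: [0.5228, 0.3515, 0.0655]
tcp_rot: [1.834, 0.0, 0.515]
ft_force: [-0.5, 0.2, -0.1]
grip_width: -0.0003
grasp_force: 0.0
```

```bash
cat > arc.py <<'E'
from ik import *
import sys
p,Rc=cur();print(p.round(1),dock()[3:])
def tgt(a,y=-8,r=40):
    s,c=np.sin(a),np.cos(a);k=max(c,0)
    d=2+11*abs(s)+14.5*abs(c)-9*k
    return np.array([-r*c-d*s+6*k,y,100+r*s-d*c])
A=[np.radians(float(x)) for x in sys.argv[1:]]
for a in A: t=tgt(a);print(np.degrees(a).round(),t.round(1),delta(t-p,Rc));p=t
E
python3 arc.py 5 15 30 45 60 75 90 105 120 135 150 165 175 180
```

```text
[-41.1  -7.   65.5] (array([-0.51,  0.15, -0.07]), array([ 1.06,  1.03,  1.48, -0.98,  1.66,  2.6 ]), 13.25)
5.0 [-34.6  -8.   95.1] [ 0.6   2.93 -0.51]
15.0 [-35.5  -8.  100.5] [-0.08  0.52 -0.16]
30.0 [-35.6  -8.  109.4] [-0.01  0.85 -0.23]
45.0 [-33.7  -8.  118.6] [ 0.18  0.9  -0.19]
60.0 [-29.4  -8.  127.5] [ 0.42  0.89 -0.12]
75.0 [-22.4  -8.  135. ] [ 0.68  0.77 -0.02]
90.0 [-13.  -8. 140.] [0.91 0.55 0.1 ]
105.0 [ -5.5  -8.  142.9] [0.73 0.33 0.11]
120.0 [  3.7  -8.  144. ] [0.89 0.17 0.2 ]
135.0 [ 14.1  -8.  142.4] [ 1.   -0.08  0.3 ]
150.0 [ 24.6  -8.  137.4] [ 1.01 -0.42  0.39]
165.0 [ 33.8  -8.  128.6] [ 0.88 -0.79  0.46]
175.0 [ 38.3  -8.  120.8] [ 0.44 -0.72  0.31]
180.0 [ 40.   -8.  116.5] [ 0.16 -0.41  0.15]
```

Finishing with this tool pose would bring the wrist camera close to the blue can. So I'll lift the tag to about 100° this way, then finish from the front with the tool pointing down.

drive_tool:
  deltas:
    - {"tx": 0,"ty": 0.78,"tz": -0.2,"rx": 0,"ry": 0,"rz": 0}
    - {"tx": 0,"ty": 0.78,"tz": -0.2,"rx": 0,"ry": 0,"rz": 0}
    - {"tx": 0,"ty": 0.39,"tz": -0.1,"rx": 0,"ry": 0,"rz": 0}
    - {"tx": 0,"ty": 0.39,"tz": -0.1,"rx": 0,"ry": 0,"rz": 0}
    - {"tx": 0,"ty": 0.39,"tz": -0.1,"rx": 0,"ry": 0,"rz": 0}
    - {"tx": 0,"ty": 0.39,"tz": -0.1,"rx": 0,"ry": 0,"rz": 0}
    - {"tx": 0,"ty": 0.39,"tz": -0.1,"rx": 0,"ry": 0,"rz": 0}
    - {"tx": 0,"ty": 0.39,"tz": -0.1,"rx": 0,"ry": 0,"rz": 0}
    - {"tx": 0,"ty": 0,"tz": 0,"rx": 0,"ry": 0,"rz": 0}

```text
t: 14.0
tool_pos: [0.5223, 0.351, 0.1059]
tcp_rot: [1.833, 0.001, 0.515]
ft_force: [0.5, 0.0, -0.3]
grip_width: 0.0003
grasp_force: 0.1
```

```bash
cat >> h.py <<'E'
def tag():
    im,w=cloud("top");d=(w[...,:2]-O)@M.T*1000;z=w[...,2]*1000
    k=(d[...,1]<9)&(d[...,1]>-22)&(abs(d[...,0])<62)&(z>92)&(z<165)&(im.min(2)>110)
    for x in range(-60,60,8):
        b=k&(d[...,0]>=x)&(d[...,0]<x+8)
        if b.sum()>3: print("tag",x,b.sum(),np.median(z[b]).round(1))
E
python3 arc.py; python3 -c "
from h import *
tag()"
```

```text
[-41.6  -7.3 105.9] (array([ 0.49,  0.04, -0.29]), array([ 1.06,  0.97,  1.49, -0.98,  1.68,  2.57]), 14.0)
tag -60 12 118.1
tag -52 27 118.0
tag -44 29 132.0
tag -36 27 126.9
tag -28 19 120.4
tag -20 24 115.7
tag -12 24 108.9
tag -4 32 105.4
tag 20 18 98.2
```

The tag is rising, now at about 35°. I'll continue the arc.

drive_tool:
  deltas:
    - {"tx": 0,"ty": 0.39,"tz": -0.1,"rx": 0,"ry": 0,"rz": 0}
    - {"tx": 0,"ty": 0.39,"tz": -0.1,"rx": 0,"ry": 0,"rz": 0}
    - {"tx": 0.29,"ty": 0.41,"tz": -0.03,"rx": 0,"ry": 0,"rz": 0}
    - {"tx": 0.29,"ty": 0.41,"tz": -0.03,"rx": 0,"ry": 0,"rz": 0}
    - {"tx": 0.39,"ty": 0.51,"tz": -0.03,"rx": 0,"ry": 0,"rz": 0}
    - {"tx": 0.39,"ty": 0.51,"tz": -0.03,"rx": 0,"ry": 0,"rz": 0}
    - {"tx": 0.48,"ty": 0.37,"tz": 0.03,"rx": 0,"ry": 0,"rz": 0}
    - {"tx": 0.48,"ty": 0.37,"tz": 0.03,"rx": 0,"ry": 0,"rz": 0}
    - {"tx": 0.48,"ty": 0.23,"tz": 0.07,"rx": 0,"ry": 0,"rz": 0}
    - {"tx": 0.48,"ty": 0.23,"tz": 0.07,"rx": 0,"ry": 0,"rz": 0}
    - {"tx": 0,"ty": 0,"tz": 0,"rx": 0,"ry": 0,"rz": 0}

```text
t: 14.97
tool_pos: [0.5562, 0.3598, 0.1427]
tcp_rot: [1.833, 0.001, 0.515]
ft_force: [-1.0, -0.2, -0.1]
grip_width: 0.0002
grasp_force: 0.0
```

```bash
python3 arc.py; python3 -c "
from h import *
tag()"
```

```text
[ -6.7  -7.4 142.7] (array([-1.02, -0.17, -0.06]), array([ 1.02,  0.94,  1.44, -1.02,  1.71,  2.49]), 14.97)
tag -28 24 99.7
tag -20 22 152.2
tag -12 14 150.0
tag -4 56 126.4
tag 4 37 152.5
tag 20 13 98.5
```

The tag is just past upright, at about 98°. I'll back off and turn the tool down again.

drive_tool:
  deltas:
    - {"tx": -0.5,"ty": -0.03,"tz": -0.12,"rx": 0,"ry": 0,"rz": 0}
    - {"tx": -2,"ty": 0.3,"tz": -0.6,"rx": 0,"ry": 0,"rz": 0}
    - {"tx": -2.5,"ty": 0.6,"tz": -0.9,"rx": 0,"ry": 0,"rz": 0}
    - {"tx": -2.5,"ty": 0.6,"tz": -0.9,"rx": 0,"ry": 0,"rz": 0}
    - {"tx": -2.5,"ty": 0.4,"tz": -0.8,"rx": 0,"ry": 0,"rz": 0}
    - {"tx": 0,"ty": 0,"tz": 0,"rx": 4.8,"ry": 0.05,"rz": 1.38}
    - {"tx": 0,"ty": 0,"tz": 0,"rx": 4.8,"ry": 0.05,"rz": 1.38}
    - {"tx": 0,"ty": 0,"tz": 0,"rx": 4.8,"ry": 0.05,"rz": 1.38}
    - {"tx": 0,"ty": 0,"tz": 0,"rx": 4.8,"ry": 0.05,"rz": 1.38}
    - {"tx": 0,"ty": 0,"tz": 0,"rx": 4.8,"ry": 0.05,"rz": 1.38}
    - {"tx": 0,"ty": 0,"tz": 0,"rx": 4.8,"ry": 0.05,"rz": 1.38}
    - {"tx": 0,"ty": 0,"tz": 0,"rx": 4.8,"ry": 0.05,"rz": 1.38}
    - {"tx": 0,"ty": 0,"tz": 0,"rx": 4.8,"ry": 0.05,"rz": 1.38}
    - {"tx": 0,"ty": 0,"tz": 0,"rx": 4.8,"ry": 0.05,"rz": 1.38}
    - {"tx": 0,"ty": 0,"tz": 0,"rx": 4.8,"ry": 0.05,"rz": 1.38}
    - {"tx": 0,"ty": 0,"tz": 0,"rx": 4.8,"ry": 0.05,"rz": 1.38}
    - {"tx": 0,"ty": 0,"tz": 0,"rx": 4.8,"ry": 0.05,"rz": 1.38}
    - {"tx": 0,"ty": 0,"tz": 0,"rx": 4.8,"ry": 0.05,"rz": 1.38}
    - {"tx": 0,"ty": 0,"tz": 0,"rx": 4.8,"ry": 0.05,"rz": 1.38}
    - {"tx": 0,"ty": 0,"tz": 0,"rx": 4.8,"ry": 0.05,"rz": 1.38}

```text
t: 16.68
tool_pos: [0.4543, 0.334, 0.1695]
tcp_rot: [3.135, -0.217, 0.254]
ft_force: [-0.5, 0.1, 0.6]
grip_width: -0.0001
grasp_force: 0.0
```

```bash
python3 - <<'E'
from ik import *
p,Rc=cur();print(dock())
print("to pre",delta(np.array([-35,0,138])-p,Rc))
print(delta([10,0,0],Rc),delta([0,10,0],Rc),delta([0,0,10],Rc));tag()
for q in((-35,0,138),(10,0,138),(40,0,105)): print(ik(world(q),Rc.as_matrix()))
E
```

```text
(array([-111.8,   -6.6]), np.float64(169.5), array([ 3.135, -0.217,  0.254]), array([-0.52,  0.05,  0.57]), array([ 0.69,  0.24,  1.97, -0.14,  0.74,  2.1 ]), 16.68)
to pre [ 6.82 -0.7   4.73]
[ 0.98 -0.    0.22] [-0.   -1.   -0.01] [ 0.22  0.01 -0.98]
tag -28 19 99.5
tag -12 7 102.7
tag -4 67 120.1
tag 4 41 151.0
tag 20 14 99.0
[array([ 0.6424094 ,  0.36887151,  1.85892295, -0.13367762,  0.71947645,
        2.05191981])]
[array([ 0.61485957,  0.41917687,  1.77356768, -0.12096256,  0.75143823,
        2.01260373])]
[array([ 0.59848746,  0.48171456,  1.74858834, -0.1213    ,  0.71256936,
        1.99990001])]
```

drive_tool:
  deltas:
    - {"tx": 2.27,"ty": -0.23,"tz": 1.58,"rx": 0,"ry": 0,"rz": 0}
    - {"tx": 2.27,"ty": -0.23,"tz": 1.58,"rx": 0,"ry": 0,"rz": 0}
    - {"tx": 2.27,"ty": -0.23,"tz": 1.58,"rx": 0,"ry": 0,"rz": 0}
    - {"tx": 0.75,"ty": 0,"tz": 0.17,"rx": 0,"ry": 0,"rz": 0}
    - {"tx": 0.75,"ty": 0,"tz": 0.17,"rx": 0,"ry": 0,"rz": 0}
    - {"tx": 0.5,"ty": 0,"tz": 0.11,"rx": 0,"ry": 0,"rz": 0}
    - {"tx": 0,"ty": 0,"tz": 0,"rx": 0,"ry": 0,"rz": 0}
    - {"tx": 0,"ty": 0,"tz": 0,"rx": 0,"ry": 0,"rz": 0}

```text
t: 17.4
tool_pos: [0.5466, 0.3645, 0.1375]
tcp_rot: [3.13, -0.216, 0.255]
ft_force: [0.4, 0.8, -0.2]
grip_width: 0.0002
grasp_force: 0.0
```

```bash
python3 arc.py
```

```text
[-14.8  -0.3 137.5] (array([ 0.44,  0.76, -0.15]), array([ 0.63,  0.41,  1.8 , -0.13,  0.74,  2.04]), 17.4)
```

drive_tool:
  deltas:
    - {"tx": 0.3,"ty": 0,"tz": 0.07,"rx": 0,"ry": 0,"rz": 0}
    - {"tx": 0.3,"ty": 0,"tz": 0.07,"rx": 0,"ry": 0,"rz": 0}
    - {"tx": 0.3,"ty": 0,"tz": 0.07,"rx": 0,"ry": 0,"rz": 0}
    - {"tx": 0.31,"ty": 0,"tz": 0.16,"rx": 0,"ry": 0,"rz": 0}
    - {"tx": 0.31,"ty": 0,"tz": 0.16,"rx": 0,"ry": 0,"rz": 0}
    - {"tx": 0.31,"ty": 0,"tz": 0.16,"rx": 0,"ry": 0,"rz": 0}
    - {"tx": 0.26,"ty": 0,"tz": 0.24,"rx": 0,"ry": 0,"rz": 0}
    - {"tx": 0.26,"ty": 0,"tz": 0.24,"rx": 0,"ry": 0,"rz": 0}
    - {"tx": 0.26,"ty": 0,"tz": 0.24,"rx": 0,"ry": 0,"rz": 0}
    - {"tx": 0.19,"ty": 0,"tz": 0.29,"rx": 0,"ry": 0,"rz": 0}
    - {"tx": 0.19,"ty": 0,"tz": 0.29,"rx": 0,"ry": 0,"rz": 0}
    - {"tx": 0.19,"ty": 0,"tz": 0.29,"rx": 0,"ry": 0,"rz": 0}
    - {"tx": 0.11,"ty": 0,"tz": 0.33,"rx": 0,"ry": 0,"rz": 0}
    - {"tx": 0.11,"ty": 0,"tz": 0.33,"rx": 0,"ry": 0,"rz": 0}
    - {"tx": 0.05,"ty": 0,"tz": 0.16,"rx": 0,"ry": 0,"rz": 0}
    - {"tx": 0,"ty": 0,"tz": 0,"rx": 0,"ry": 0,"rz": 0}

```text
t: 18.73
tool_pos: [0.5863, 0.3744, 0.1138]
tcp_rot: [3.131, -0.215, 0.255]
ft_force: [-0.6, -0.2, 1.1]
grip_width: 0.0001
grasp_force: 0.0
```

```bash
python3 arc.py; python3 - <<'E'
from h import *
tag()
E
```

```text
[ 26.2  -0.9 113.8] (array([-0.57, -0.16,  1.09]), array([ 0.61,  0.49,  1.73, -0.13,  0.73,  2.01]), 18.73)
```

drive_tool:
  deltas:
    - {"tx": 0.38,"ty": 0,"tz": 0.1,"rx": 0,"ry": 0,"rz": 0}
    - {"tx": 0.38,"ty": 0,"tz": 0.1,"rx": 0,"ry": 0,"rz": 0}
    - {"tx": 0.38,"ty": 0,"tz": 0.1,"rx": 0,"ry": 0,"rz": 0}
    - {"tx": 0.38,"ty": 0,"tz": 0.1,"rx": 0,"ry": 0,"rz": 0}
    - {"tx": -0.05,"ty": 0,"tz": 0.2,"rx": 0,"ry": 0,"rz": 0}
    - {"tx": -0.05,"ty": 0,"tz": 0.2,"rx": 0,"ry": 0,"rz": 0}
    - {"tx": -0.03,"ty": 0,"tz": 0.15,"rx": 0,"ry": 0,"rz": 0}
    - {"tx": -0.03,"ty": 0,"tz": 0.1,"rx": 0,"ry": 0,"rz": 0}
    - {"tx": 0,"ty": 0,"tz": 0,"rx": 0,"ry": 0,"rz": 0}

```text
t: 19.53
tool_pos: [0.6011, 0.3781, 0.1065]
tcp_rot: [3.131, -0.215, 0.255]
ft_force: [0.0, -0.6, 0.6]
grip_width: 0.0002
grasp_force: 0.0
```

drive_tool:
  deltas:
    - {"tx": -0.02,"ty": 0,"tz": 0.1,"rx": 0,"ry": 0,"rz": 0}
    - {"tx": -0.01,"ty": 0,"tz": 0.06,"rx": 0,"ry": 0,"rz": 0}
    - {"tx": 0,"ty": 0,"tz": 0,"rx": 0,"ry": 0,"rz": 0}

```text
t: 19.78
tool_pos: [0.6013, 0.3782, 0.1052]
tcp_rot: [3.131, -0.216, 0.255]
ft_force: [0.7, -0.4, 0.8]
grip_width: -0.0
grasp_force: 0.0
```

```bash
python3 arc.py
```

```text
[ 41.7  -0.9 105.2] (array([ 0.74, -0.37,  0.81]), array([ 0.6 ,  0.52,  1.7 , -0.12,  0.72,  2.  ]), 19.78)
```

Next come half-millimetre steps until the stop can be felt.

drive_tool:
  deltas:
    - {"tx": -0.01,"ty": 0,"tz": 0.06,"rx": 0,"ry": 0,"rz": 0}
    - {"tx": -0.01,"ty": 0,"tz": 0.06,"rx": 0,"ry": 0,"rz": 0}
    - {"tx": 0,"ty": 0,"tz": 0,"rx": 0,"ry": 0,"rz": 0}

```text
t: 20.03
tool_pos: [0.6015, 0.3783, 0.104]
tcp_rot: [3.131, -0.216, 0.255]
ft_force: [0.1, -0.2, 0.7]
grip_width: 0.0001
grasp_force: 0.1
```

drive_tool:
  deltas:
    - {"tx": -0.01,"ty": 0,"tz": 0.05,"rx": 0,"ry": 0,"rz": 0}
    - {"tx": -0.01,"ty": 0,"tz": 0.05,"rx": 0,"ry": 0,"rz": 0}
    - {"tx": 0,"ty": 0,"tz": 0,"rx": 0,"ry": 0,"rz": 0}

```text
t: 20.28
tool_pos: [0.6016, 0.3784, 0.1035]
tcp_rot: [3.131, -0.216, 0.255]
ft_force: [-1.9, -0.5, 4.5]
grip_width: -0.0
grasp_force: 2.1
```

That's 4.5 N on the stop. I'll retract up and back, then check.

drive_tool:
  deltas:
    - {"tx": 0.05,"ty": 0,"tz": -0.2,"rx": 0,"ry": 0,"rz": 0}
    - {"tx": 0.1,"ty": 0,"tz": -0.5,"rx": 0,"ry": 0,"rz": 0}
    - {"tx": 0,"ty": 0,"tz": -2,"rx": 0,"ry": 0,"rz": 0}
    - {"tx": 0,"ty": 0,"tz": -3,"rx": 0,"ry": 0,"rz": 0}
    - {"tx": -1,"ty": 0,"tz": -3,"rx": 0,"ry": 0,"rz": 0}
    - {"tx": -3,"ty": 0,"tz": -2,"rx": 0,"ry": 0,"rz": 0}
    - {"tx": -3.5,"ty": 0,"tz": -1,"rx": 0,"ry": 0,"rz": 0}
    - {"tx": -3.5,"ty": 0,"tz": -1,"rx": 0,"ry": 0,"rz": 0}
    - {"tx": -3.5,"ty": 0,"tz": -1,"rx": 0,"ry": 0,"rz": 0}
    - {"tx": -3.5,"ty": 0,"tz": -1,"rx": 0,"ry": 0,"rz": 0}
    - {"tx": -2,"ty": 0,"tz": -0.5,"rx": 0,"ry": 0,"rz": 0}
    - {"tx": 0,"ty": 0,"tz": 0,"rx": 0,"ry": 0,"rz": 0}
    - {"tx": 0,"ty": 0,"tz": 0,"rx": 0,"ry": 0,"rz": 0}

```text
t: 21.37
tool_pos: [0.3816, 0.3229, 0.2099]
tcp_rot: [3.131, -0.217, 0.256]
ft_force: [-0.7, -0.2, 0.2]
grip_width: 0.0004
grasp_force: 0.0
```

```bash
python3 - <<'E'
from h import *
print(dock());tag();print(tub());print(wtub())
im,w=cloud("top");a=cv2.imread("pics/top0.png")
c=lambda i:cv2.resize(i[120:250,180:400],None,fx=3,fy=2.2,interpolation=cv2.INTER_CUBIC)
cv2.imwrite("pics/end.png",np.vstack([c(a),c(im)]))
E
```

```text
(array([-184.9,    1. ]), np.float64(209.9), array([ 3.131, -0.217,  0.256]), array([-0.73, -0.19,  0.18]), array([ 0.78,  0.09,  2.05, -0.16,  0.82,  2.19]), 21.37)
tag -28 18 99.1
tag -12 8 103.4
tag -4 36 105.5
tag 4 37 103.5
tag 12 26 103.6
tag 20 16 102.9
tag 28 14 103.9
tag 36 34 103.9
tag 44 28 103.1
tag 52 10 102.7
(np.int64(234), array([-63.9,  -0.8]), array([-87.3, -24.1]), array([-38.6,  23.5]))
(array([-87.6, -23.8]), array([-41.6,  22.6]), 'wall', array([-40.5, -38.2]))
```

View pics/end.png

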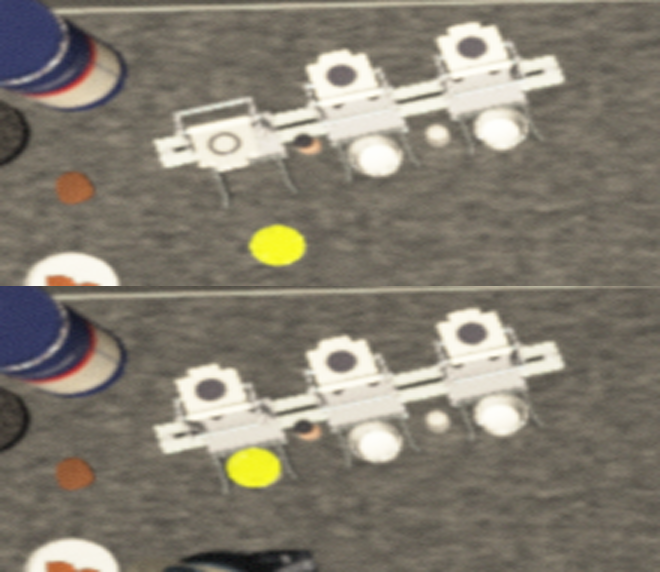

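The before/after view shows the tub at (253,467) in the left dock. Its tag lies flat at the back with the solid disc showing at (211,390), and everything else is unchanged. I'll hand in.

```bash
python3 -c "
from rig import env
print(env.close_job())"
```

```text
the job is handed in; nothing more can be done
None
```

The sample tub is home against the back of the empty dock, that dock's tag lies flat at the back with its solid disc up, nothing else in the top view had moved, and the job was handed in at about 21 s with no verdict returned.

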